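# Hang the beam guard on its two hooks

### The job

Lift the beam guard out of its parking stand and hang it on the hanger so that its round bar lies in both V hooks. The two hooks are clamped at different, unknown heights, up to 2 cm apart: lower it gently by feel, make sure that both hooks are carrying it while you still hold it, then let go and leave it hanging upright and still. Do not knock or force the hooks, and leave the other things on the bench where they are.

Things in the scene. Friction and masses are not known exactly. Their poses are not given: they have to be found in the camera images.
- guard: Beam guard, 0.35 to 0.65 kg, balanced. Steel bar, 12 mm diameter, 260 mm long, along its y; origin at the bar's centre; z up. Below it an aluminium sheet 5 mm thick (x), 170 mm wide (y), to 80 mm under the origin. Above mid-bar a black grip block 20 (x) x 44 (y) mm, to 55 mm above the origin: grasp it from above across the 20 mm, about 36 mm above the origin. Starts upright in the stand, leaning up to 0.1 rad.
- stand: Parking stand, fixed: a dark foot 70 x 200 x 10 mm with two black slotted blocks, top 40 mm above the bench. The slots, 7 mm wide, run along its y and hold the lower 30 mm of the guard's sheet: lift the guard straight up by over 40 mm to clear them. Origin: centre of the underside.
- hanger: Hanger, fixed: aluminium base plate 100 (x) x 280 (y) x 10 mm with two posts, each with a steel hook. Origin on the bench, midway between and straight below the hooks. y runs from the right hook to the left; -x is the open front of the hooks, the posts stand on the +x side. No more than 15 N may be put on either post or hook.
- post_left: Post and hook on the hanger's +y side. Origin on the bench straight below the bottom of the hook's V, 105 mm from the hanger's origin; axes as the hanger's. The post, 16 x 20 mm, has its front face at x = +22 mm and is 235 mm tall. The bottom of the V is 200 mm above the bench, give or take 10 mm, set anew each run and not reported: find it by touch. The hook is rigid.
- post_right: The same post and hook on the hanger's -y side, 105 mm from its origin; height set independently of the other. Both hooks: 16 mm wide (y), a V open upward, sides 30 degrees from level, bottom at x = 0; front lip from x = -15 to -20 mm, its top 22 mm above the V's bottom; back plate from x = +15.5 mm, its top 25 mm above the V's bottom.
- hook_mid (a point): Fixed point 207 mm above the hanger's origin, axes as the hanger's: where the bar's centre comes to lie if both hooks are at middle height (7 mm above the Vs' bottoms). It does not follow the true heights. The guard's sheet has 97 mm to either side between the hooks. Bring the guard in from the front (-x) with the bar above the lips, then lower it.
- meter: Bystander: grey hand-held meter lying on the bench, 75 x 150 x 35 mm. Origin: centre of the underside.
- driver: Bystander: screwdriver lying on the bench. Origin: underside, near its middle.
- lens: Bystander: lens in a holder on a post with a round foot 50 mm across, 120 mm tall. Origin: centre of the underside.
Mind the look-alikes: they are no part of the job. What is shaped like the stand but red is not meant.

How it is judged:
By the outcome, as a careful person would: the job done as asked, in the order asked, and still so for the second after the job is handed in, with the robot touching nothing.
It also fails if it takes over 64 s, if anything falls off the work surface, if the arm or the gripper's body presses on something with over 40 N, if the wrist force passes 120 N, or if a joint passes its speed limit or range.

### The arm

A 6-joint arm with a two-finger parallel gripper is mounted at the origin on the work surface. World frame = base frame: x ahead of the robot, y to its left, z up, the work surface at z = 0. Lengths are in m, angles in rad, forces in N, time in s.
With the tool pointing down it reaches from about 0.3 to 0.825 m from the base axis. Payload 5.4 kg.
Tool frame: the origin (TCP) lies at the very end of the fingers, on their centre line; the grasp point (between the pads) lies 19 mm behind it; z points along the fingers, x is the direction in which the jaws open and shut, and the axes are right-handed (so a half turn about z gives the same grasp; the last joint's range is limited). The gripper opens to 92 mm and grips with 3 to 60 N. Pads are 20 mm wide; open, the fingers measure 128 mm over their backs; the gripper's body (75 mm by 189 mm) begins 69 mm behind the grasp point.
Start: joints at [1.013, 0.158, 1.597, -0, 1.386, -0.21], TCP at [0.196, 0.541, 0.215] pointing down, gripper open.
Joint ranges: [-2.91, 2.91], [-0.94, 2.29], [0.18, 2.7], [-1.29, 4.43], [0.17, 2.64], [-3, 3]. Speed limits (rad/s): [2.57, 2.57, 3.14, 3.14, 3.14, 3.14].

### API

Orientations are given as a rotation vector (axis times angle).
In Python, from workcell import bot gives the robot as it stands. Calls block until the motion is done:
- bot.goto(position, orientation): joint-space move of the TCP to a pose.
- bot.line_to(position, rot=None, max_speed=0.15): straight line of the TCP; rot=None keeps the orientation; max_speed is the mean speed in m/s.
- bot.set_joints(angles): joint-space move.
- bot.set_gripper(opening, newtons=None): opening from 0.0 (shut) to 1.0 (fully open); newtons is the grip in N (None keeps the last); returns when the fingers have stopped.
- bot.hold(seconds).
- bot.inverse_kinematics(position, orientation): joint angles nearest the present ones, or None.
- bot.read_camera(name): name is "scene" or "top" or "wrist"; returns a dict with "pixels" (420x560x3 uint8, blue, green, red), "fx", "fy", "cx", "cy" (pixels), "R" (3x3) and "t" (3): a world point X has camera coordinates R X + t. Camera axes: x right, y down, z forward; pixel columns grow to the right and rows downward; lengths in m; the calibration is good to about 2 mm. The wrist camera is an equidistant fisheye: a pixel r from the principal point sees the ray r / f radians off the axis. A picture is of the moment at which its call begins. There is no depth.
A pose or a line that the arm cannot do raises bot.MotionError and nothing moves.
- bot.job_done(): hands the job in, once; it reports no verdict.
Readings, each from a call of its own:
- bot.current_clock(): time.
- bot.current_joints(): joint angles.
- bot.current_joint_vel(): joint speeds.
- bot.current_effort(): joint torques, N m.
- bot.current_ee_pos(): TCP position.
- bot.current_tool_rot(): TCP orientation.
- bot.current_contact_force(): force on the tool from outside, world axes, zero at the start.
- bot.current_ft_torque(): the same for the moment, N m.
- bot.current_opening(): opening from 0.0 (shut) to 1.0 (fully open).
Only numpy, scipy, OpenCV 4.12 (cv2) and the standard library are available. Lean on these libraries where they do the work, as an engineer would, in place of code of your own. Each camera call takes 0.05 s, during which the arm holds its last target. There are 200 camera calls.

## Working session

There is one attempt and no reset: what is moved stays moved. The work goes in short steps, each a Python script; the robot and the scene stay as the last script left them, time stands still between calls to the robot, and variables do not carry over. Pictures are saved under pics/ and viewed, about 8 in all and at most 12, crops included, and the job is handed in when it is done.

```bash
ls; mkdir -p pics
python3 - <<'E'
from workcell import bot
import cv2,pickle,numpy as np
d={}
for n in("scene","top"):
    r=bot.read_camera(n); d[n]=r; cv2.imwrite(f"pics/{n}0.png",r["pixels"])
    print(n,r["fx"],r["fy"],r["cx"],r["cy"],np.round(r["R"],4).tolist(),np.round(r["t"],4).tolist())
pickle.dump(d,open("cam0.pkl","wb"))
print(bot.current_clock(),bot.current_contact_force(),bot.current_tool_rot())
E
```

```text
pics
scene 426.8274669714063 426.8274669714063 272.63634949800553 212.56951552681198 [[-0.1769, 0.9841, -0.0155], [0.6579, 0.1065, -0.7456], [-0.7321, -0.1421, -0.6663]] [0.2455, -0.265, 1.6851]
top 485.19777371277866 485.19777371277866 277.31251575570815 208.3400557441893 [[0.0295, -0.9995, -0.0054], [-0.9957, -0.029, -0.0878], [0.0877, 0.0079, -0.9961]] [-0.1361, 0.5453, 1.4898]
0.1 [-0.14781476 -0.0653257   0.93020686] [ 2.57176515e+00  1.80313527e+00 -2.42245911e-03]
```

Run:
```python
import cv2
for n in("scene","top"):
    i=cv2.imread(f"pics/{n}0.png"); cv2.imwrite(f"pics/{n}0b.png",cv2.resize(i,(800,600),interpolation=cv2.INTER_CUBIC))
```

```text
(no output)
```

View pics/scene0b.png

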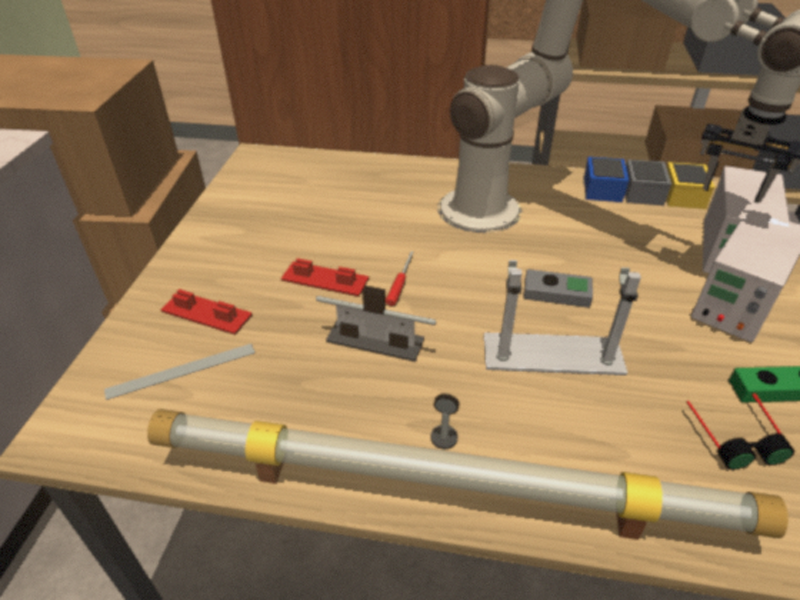

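View pics/top0b.png

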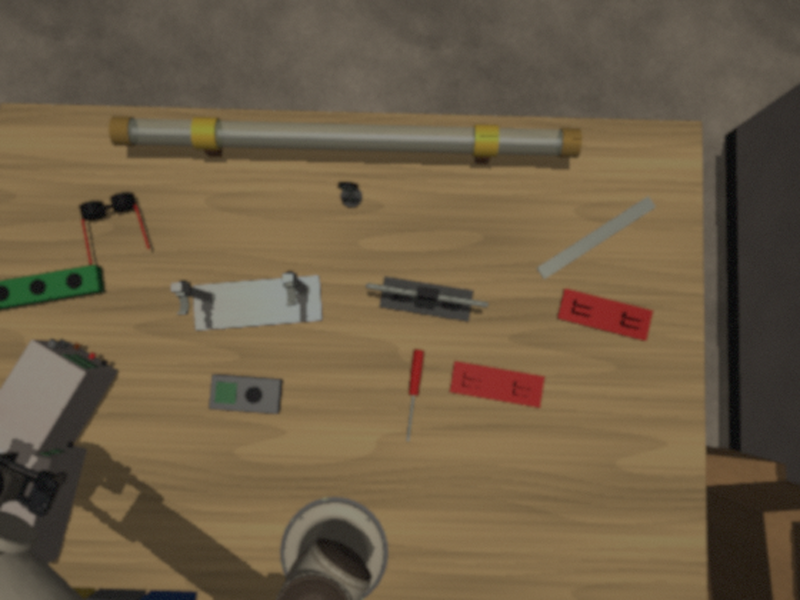

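Scene: guard in the dark stand at about (375,325), hanger at (555,330). The red blocks are look-alikes. Top: stand at (427,300), hanger at (258,300). Next I zoom in to see which way the hanger faces.

Run:
```python
import cv2,numpy as np
s=cv2.imread("pics/scene0.png");t=cv2.imread("pics/top0.png")
def c(i,x,y,w,h):return cv2.resize(i[y:y+h,x:x+w],(400,300),interpolation=cv2.INTER_CUBIC)
m=np.vstack([np.hstack([c(s,330,175,120,90),c(t,112,175,120,90)]),np.hstack([c(s,210,175,120,90),c(t,245,170,120,90)])])
cv2.imwrite("pics/crop1.png",m)
```

```text
(no output)
```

View pics/crop1.png

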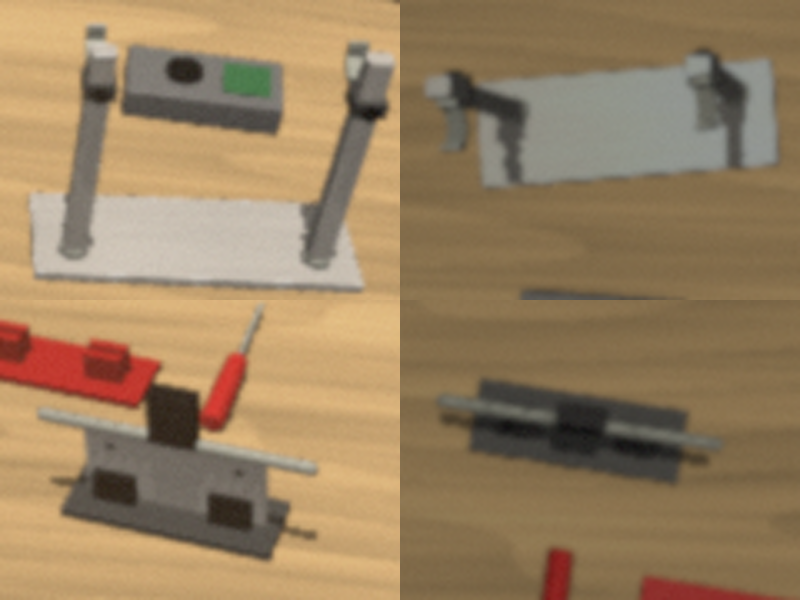

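The hooks open toward the robot, so hanger x is about world +x, with the posts on the far side. Bar ends and post tops show clearly in both views, so I triangulate from those.

```bash
cat > h.py <<'E'
import numpy as np,pickle,cv2
from scipy.spatial.transform import Rotation as Ro
def K(c): return np.array([[c["fx"],0,c["cx"]],[0,c["fy"],c["cy"]],[0,0,1]])
def ray(c,p):
    R=np.array(c["R"]);o=-R.T@np.array(c["t"]);d=R.T@np.linalg.solve(K(c),[p[0],p[1],1.]);return o,d/np.linalg.norm(d)
def tri(*cp):
    A=np.zeros((3,3));b=np.zeros(3)
    rs=[ray(c,p) for c,p in cp]
    for o,d in rs: M=np.eye(3)-np.outer(d,d);A+=M;b+=M@o
    X=np.linalg.solve(A,b);return X,max(np.linalg.norm((np.eye(3)-np.outer(d,d))@(X-o)) for o,d in rs)
def plane(c,p,z): o,d=ray(c,p);return o+d*(z-o[2])/d[2]
E
python3 - <<'E'
from h import *
np.set_printoptions(precision=4,suppress=True)
d=pickle.load(open("cam0.pkl","rb"));S=d["scene"];T=d["top"]
s=3.3333
tu=lambda u,v:(245-.5+.15+(u-400)/s,170-.5+.15+(v-300)/s); su=lambda u,v:(210-.35+u/s,175-.35+(v-300)/s)
th=lambda u,v:(112-.35+(u-400)/s,175-.35+v/s); sh=lambda u,v:(330-.35+u/s,175-.35+v/s)
print("bar+y",tri((T,tu(441,401)),(S,su(315,468))))
print("bar-y",tri((T,tu(720,444)),(S,su(40,412))))
print("ends at z=.09 top",plane(T,tu(441,401),.09),plane(T,tu(720,444),.09))
print("block top z.145", plane(T,tu(580,423),.145), plane(S,su(173,390),.145))
print("foot corners z.01",[plane(T,tu(*p),.01)[:2] for p in((482,380),(687,411),(676,482),(470,452))])
print("plate T",[plane(T,th(*p),.01)[:2] for p in((484,187),(777,162),(770,60))])
print("plate S",[plane(S,sh(*p),.01)[:2] for p in((30,193),(36,277),(363,290))])
print("postR",tri((T,th(702,62)),(S,sh(102,50))),"postL",tri((T,th(447,88)),(S,sh(377,66))))
print("T post z.235",plane(T,th(702,62),.235),plane(T,th(447,88),.235))
E
```

```text
bar+y (array([ 0.5665, -0.0569,  0.0884]), np.float64(0.0020919883594734357))
bar-y (array([ 0.5349, -0.3083,  0.09  ]), np.float64(0.0012691486236574775))
ends at z=.09 top [ 0.5666 -0.0591  0.09  ] [ 0.5352 -0.3095  0.09  ]
block top z.145 [ 0.5453 -0.1821  0.145 ] [ 0.5492 -0.1805  0.145 ]
foot corners z.01 [array([ 0.596 , -0.0932]), array([ 0.5722, -0.2877]), array([ 0.5047, -0.2787]), array([ 0.5274, -0.084 ])]
plate T [array([0.4668, 0.3188]), array([0.4984, 0.0437]), array([0.5949, 0.0541])]
plate S [array([0.4997, 0.0457]), array([0.6026, 0.0574]), array([0.5723, 0.3324])]
postR (array([0.5653, 0.0837, 0.2346]), np.float64(0.002168587037763739)) postL (array([0.5395, 0.2929, 0.2245]), np.float64(0.0029684466466103356))
T post z.235 [0.5653 0.0814 0.235 ] [0.5383 0.2864 0.235 ]
```

```bash
cat >> h.py <<'E'
def down(yaw,roll=0.,pitch=0.):
    # roll about guard x, pitch about guard y (intrinsic in guard frame), tool x = guard x
    return (Ro.from_euler("ZYX",[yaw,pitch,roll])*Ro.from_euler("x",np.pi)).as_rotvec()
E
python3 - <<'E'
from h import *
from workcell import bot
def ik(p,r): 
    q=bot.inverse_kinematics(p,r); return None if q is None else np.round(q,2)
p=np.array(bot.current_ee_pos());r=bot.current_tool_rot()
for P,y in(((.47,.186,.34),.113),((.52,.186,.18),.113),((.55,-.184,.30),-.125),((.55,-.184,.106),-.125)):
    print(P,ik(P,down(y)),ik(P,down(y+np.pi)))
bot.line_to(p+[0,0,.14],max_speed=.2); print(bot.current_clock())
bot.goto((.47,.186,.34),down(.113)); print(bot.current_clock())
a=bot.read_camera("wrist")
bot.goto((.55,-.184,.28),down(-.125)); print(bot.current_clock(),bot.current_ee_pos())
b=bot.read_camera("wrist")
pickle.dump((a,b),open("w.pkl","wb"))
print(a["fx"],a["fy"],a["cx"],a["cy"])
for c in(a,b): print(-np.array(c["R"]).T@c["t"],np.round(c["R"],3).tolist())
big=[cv2.resize(c["pixels"],(400,300),interpolation=cv2.INTER_AREA) for c in(a,b)]
cv2.imwrite("pics/w1.png",np.hstack(big))
E
```

```text
(0.47, 0.186, 0.34) [ 0.14 -0.08  1.6   0.    1.62  0.02] None
(0.52, 0.186, 0.18) [0.12 0.13 1.7  0.   1.31 0.01] None
(0.55, -0.184, 0.3) [-0.53  0.13  1.46 -0.    1.55 -0.41] [-0.53  0.13  1.46  0.    1.55  2.74]
(0.55, -0.184, 0.106) [-0.53  0.28  1.68 -0.    1.18 -0.41] [-0.53  0.28  1.68  0.    1.18  2.74]
0.9417
2.5833
4.0583 [ 0.5503776  -0.18284716  0.28042049]
325.19226210127806 325.19226210127806 273.70679885143744 204.7018521407732
[0.46213183 0.25469677 0.51077473] [[0.994, 0.114, 0.0], [0.11, -0.963, 0.248], [0.028, -0.246, -0.969]]
[ 0.55914056 -0.1150055   0.45118135] [[0.992, -0.124, 0.001], [-0.12, -0.961, 0.248], [-0.03, -0.246, -0.969]]
```

View pics/w1.png

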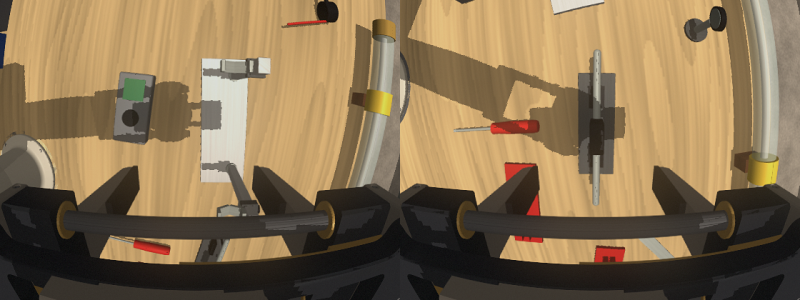

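Left: hanger with the hooks on the robot side, right hook near (238,185) and left hook near (235,67). Right: the guard, with its bar vertical in the image from (597,50) to (597,205). I zoom in on both for pixel measurements.

Run:
```python
from h import *
a,b=pickle.load(open("w.pkl","rb"))
c=lambda i,x,y:cv2.resize(i["pixels"][y:y+260,x:x+173],(400,600),interpolation=cv2.INTER_CUBIC)
cv2.imwrite("pics/w2.png",np.hstack([c(a,240,60),c(b,200,50)]))
```

```text
(no output)
```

View pics/w2.png

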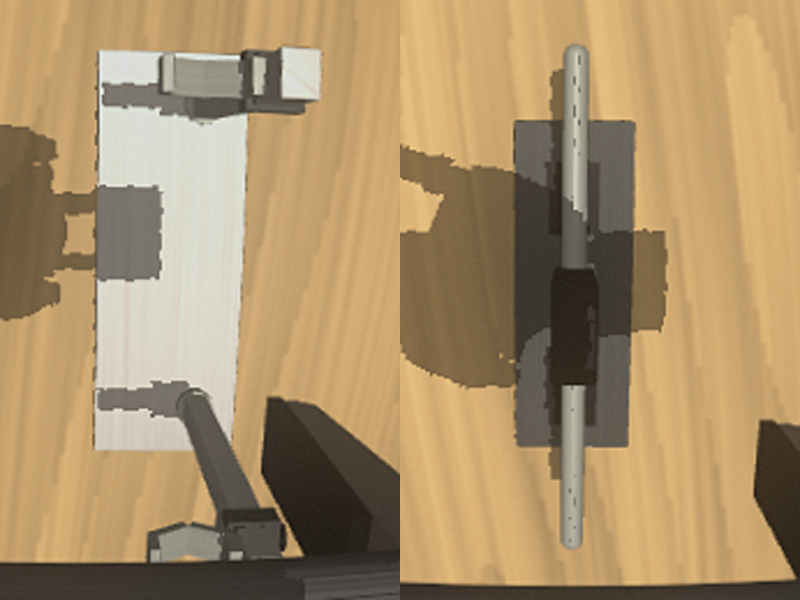

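```bash
cat >> h.py <<'E'
def fplane(c,p,z):
    v=np.array([p[0]-c["cx"],p[1]-c["cy"]]);r=np.linalg.norm(v);th=r/c["fx"]
    d=np.array(c["R"]).T@np.r_[v/r*np.sin(th),np.cos(th)];o=-np.array(c["R"]).T@np.array(c["t"])
    return o+d*(z-o[2])/d[2]
E
python3 - <<'E'
from h import *
np.set_printoptions(precision=4,suppress=True)
a,b=pickle.load(open("w.pkl","rb"));k=400/173
A=lambda u,v,z:fplane(a,(239.7+u/k,59.7+v/k),z); B=lambda u,v,z:fplane(b,(199.7+(u-400)/k,49.7+v/k),z)
print("plate",[A(*p,.01)[:2] for p in((98,50),(95,449),(232,449))])
print("postL top",[A(*p,.235)[:2] for p in((282,47),(320,47),(322,100),(282,100))])
print("lipL",[A(*p,.222)[:2] for p in((162,54),(163,95),(174,56),(174,96))])
print("lipR",[A(*p,.222)[:2] for p in((150,532),(147,560))],"postR",[A(*p,.235)[:2] for p in((222,515),(277,510))])
print("bar",B(575,45,.09),B(572,548,.09))
print("blk",[B(*p,.145)[:2] for p in((553,272),(598,272),(553,384),(597,384))], [B(*p,.105)[:2] for p in((553,272),(598,272),(553,384),(597,384))])
print("foot",[B(*p,.01)[:2] for p in((514,121),(635,121),(628,445),(514,445))])
E
```

```text
plate [array([0.4674, 0.3208]), array([0.4981, 0.0448]), array([0.5979, 0.055 ])]
postL top [array([0.5324, 0.3026]), array([0.5471, 0.3054]), array([0.5503, 0.2853]), array([0.5347, 0.2826])]
lipL [array([0.4894, 0.2944]), array([0.4917, 0.2786]), array([0.4941, 0.2943]), array([0.4959, 0.2788])]
lipR [array([0.5116, 0.0968]), array([0.5125, 0.0823])] postR [array([0.5384, 0.1146]), array([0.5618, 0.1187])]
bar [ 0.5687 -0.055   0.09  ] [ 0.5353 -0.3121  0.09  ]
blk [array([ 0.5468, -0.1555]), array([ 0.5651, -0.1578]), array([ 0.5406, -0.2029]), array([ 0.5592, -0.2052])] [array([ 0.5452, -0.1608]), array([ 0.5659, -0.1634]), array([ 0.5382, -0.2144]), array([ 0.5592, -0.217 ])]
foot [array([ 0.5302, -0.082 ]), array([ 0.5998, -0.0906]), array([ 0.574 , -0.2871]), array([ 0.5029, -0.2783])]
```

Both views agree: guard bar centre is (0.552,-0.183), yaw -0.128, lean about 0. Hanger origin is about (0.522,0.1855), yaw 0.111. Now grasp and lift.

Run:
```python
from h import *
from workcell import bot
np.set_printoptions(precision=3,suppress=True)
r=down(-.128)
st=lambda m:print(m,round(bot.current_clock(),2),np.array(bot.current_ee_pos()),np.array(bot.current_contact_force()),np.array(bot.current_ft_torque()),round(bot.current_opening(),3))
bot.line_to((.5523,-.1825,.20),r,.15)
bot.line_to((.5523,-.1825,.107),r,.08); st("down")
bot.set_gripper(0.45,8); bot.set_gripper(0.0,10); st("soft"); bot.set_gripper(0.0,40); st("grip")
p=np.array(bot.current_ee_pos())
bot.line_to((.5523,-.1825,.127),r,.05); st("l1")
bot.line_to((.5523,-.1825,.175),r,.08); st("l2")
bot.line_to((.5523,-.1825,.32),r,.15); bot.hold(.3); st("l3")
c=bot.read_camera("scene");w=bot.read_camera("wrist")
pickle.dump((c,w),open("g.pkl","wb"))
z=lambda i,x,y:cv2.resize(i["pixels"][y:y+260,x:x+173],(400,600),interpolation=cv2.INTER_CUBIC)
cv2.imwrite("pics/g1.png",np.hstack([z(c,180,70),z(w,200,50)]))
```

```text
down 6.1 [ 0.553 -0.183  0.108] [0.387 0.904 0.251] [-0.056  0.069  0.048] 0.998
soft 7.41 [ 0.552 -0.182  0.107] [-0.49   0.607  1.063] [-0.026  0.275 -0.061] 0.22
grip 7.62 [ 0.552 -0.182  0.107] [-1.276  0.016  1.565] [-0.053  0.405 -0.098] 0.215
l1 8.18 [ 0.552 -0.182  0.127] [-0.569 -0.377 -5.332] [-0.128  0.044  0.   ] 0.213
l2 8.93 [ 0.552 -0.182  0.175] [ 0.826  0.748 -5.163] [-0.106  0.151 -0.019] 0.216
l3 10.34 [ 0.552 -0.182  0.319] [-0.557  0.652 -5.158] [-0.025  0.101 -0.055] 0.212
```

View pics/g1.png

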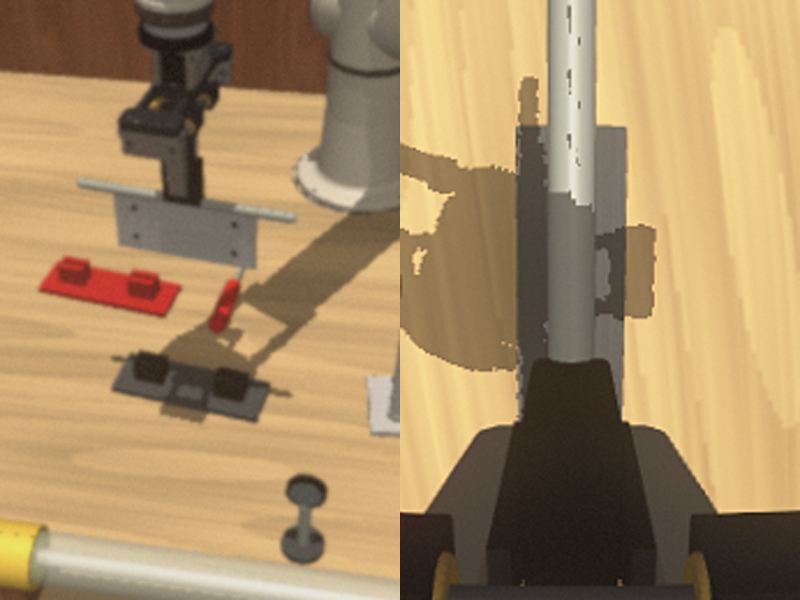

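Guard is lifted clear, upright, about 0.55 kg. Now carry it to the front of the hanger and in over the hooks, with the bar above the lips, then check.

```bash
cat >> h.py <<'E'
H=np.array([.5222,.1855]);YAW=.111
ex=np.array([np.cos(YAW),np.sin(YAW)]);ey=np.array([-ex[1],ex[0]])
E
python3 - <<'E'
from h import *
from workcell import bot
np.set_printoptions(precision=4,suppress=True)
st=lambda m:print(m,round(bot.current_clock(),2),np.array(bot.current_ee_pos()),np.array(bot.current_contact_force()),np.array(bot.current_ft_torque()),round(bot.current_opening(),3))
_,w=pickle.load(open("g.pkl","rb"));k=400/173
for v in(5,345):
    q=fplane(w,(199.7+(574-400)/k,49.7+v/k),.302)
    d=q[:2]-np.array([.5523,-.182]);print("bar in tool frame",Ro.from_euler("z",.128).as_matrix()[:2,:2]@d)
r=down(YAW)
f=H-.10*ex
bot.line_to((f[0],f[1],.33),r,.25); st("front")
bot.line_to((f[0],f[1],.275),r,.15)
bot.line_to((*H,.275),r,.10); bot.hold(.3); st("over")
s=bot.read_camera("scene");w=bot.read_camera("wrist");t=bot.read_camera("top");pickle.dump((s,w,t),open("o.pkl","wb"))
z=lambda i,x,y,ww,h,W,HH:cv2.resize(i["pixels"][y:y+h,x:x+ww],(W,HH),interpolation=cv2.INTER_CUBIC)
cv2.imwrite("pics/o1.png",np.hstack([z(s,330,110,133,200,400,600),z(w,200,0,173,260,400,600)]))
E
```

```text
bar in tool frame [0.0011 0.1101]
bar in tool frame [0.0011 0.0234]
front 12.11 [0.423  0.1737 0.3299] [ 0.3108 -0.239  -5.404 ] [-0.081   0.0383  0.0244] 0.212
over 14.07 [0.522  0.1855 0.2751] [ 1.1978  0.452  -5.6905] [-0.0364  0.0742  0.025 ] 0.212
```

View pics/o1.png

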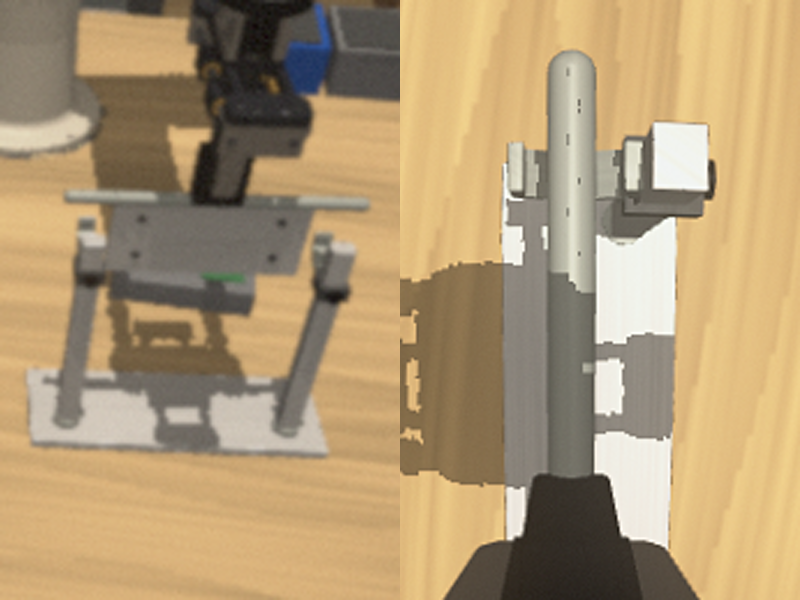

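Run:
```python
from h import *
np.set_printoptions(precision=4,suppress=True)
s,w,t=pickle.load(open("o.pkl","rb"));k=400/173
def A(u,v,z):
    d=fplane(w,(199.7+(u-400)/k,-.3+v/k),z)[:2]-H;return np.array([d@ex,d@ey])
print("lip out/in",A(508,170,.222),A(524,170,.222),"hook edges y",A(515,142,.222),A(515,197,.222),"back front/rear",A(625,165,.225),A(641,165,.225))
print("post top",[A(*p,.235) for p in((652,122),(708,124),(710,193),(653,191))])
print("bar",A(548,170,.258),A(595,170,.258),"end",A(572,50,.258),A(547,420,.258),A(596,420,.258))
```

```text
lip out/in [-0.0184  0.1033] [-0.0137  0.1032] hook edges y [-0.0164  0.1119] [-0.0164  0.0951] back front/rear [0.0157 0.1043] [0.0204 0.1044]
post top [array([0.0226, 0.1154]), array([0.0384, 0.1155]), array([0.0389, 0.0954]), array([0.0228, 0.0954])]
bar [-0.0056  0.0976] [0.006  0.0976] end [0.0003 0.1293] [-0.0061  0.0345] [0.0064 0.0345]
```

Hook centre is within 1 mm of plan: lip -18.4/-13.7, back plate +15.7, post top at y 0.105. Now lower by feel until first contact.

```bash
cat >> h.py <<'E'
def sense(bot,n=6):
    F=[];M=[]
    for _ in range(n): bot.hold(.02);F.append(bot.current_contact_force());M.append(bot.current_ft_torque())
    F=np.mean(F,0);M=np.mean(M,0)
    return np.r_[F,M@np.r_[ex,0],M@np.r_[ey,0]]
E
python3 - <<'E'
from h import *
from workcell import bot
np.set_printoptions(precision=3,suppress=True)
r=down(YAW);C=H+.0006*ex
bot.line_to((*C,.238),r,.05); bot.hold(.3)
b=sense(bot,15);print("base",b,bot.current_clock());np.save("base.npy",b)
z=.238
while z>.209:
    z-=.0008; bot.line_to((*C,z),r,.01); s=sense(bot,4)-b
    if abs(s[3])>.1 or s[2]>1: 
        s=sense(bot,8)-b; print("?",round(z,4),s)
        if abs(s[3])>.1 or s[2]>1: break
print(z,bot.current_clock(),bot.current_ee_pos(),s)
E
```

```text
base [ 0.087 -0.033 -5.077 -0.07   0.059] 15.6667
? 0.2244 [ 0.045  0.206  1.203 -0.099  0.026]
0.22440000000000007 21.1833 [0.523 0.186 0.225] [ 0.045  0.206  1.203 -0.099  0.026]
```

First contact is the right hook, with the bar at about 0.2075 (moment about x negative). Next I pivot about the right contact to lower the left side until it bears too.

```bash
cat >> h.py <<'E'
def tcp(c,th,side=-1,rz=.017):
    """TCP pose with bar point at `side` hook at c, left end lowered by th"""
    R=Ro.from_euler("ZYX",[YAW,0,-th])
    return c+R.apply([0,-side*.105,rz]),down(YAW,-th)
E
python3 - <<'E'
from h import *
from workcell import bot
np.set_printoptions(precision=2,suppress=True)
C=H+.0006*ex;b=np.load("base.npy")
c=np.r_[C-.105*ey,.2244-.017];th=0
while th<.115:
    th+=.005
    bot.line_to(*tcp(c,th),max_speed=.02); s=sense(bot,6)-b
    FL=(s[2]+s[3]/.105)/2;FR=s[2]-FL
    print(round(th,3),s,"FL %.2f FR %.2f z %.4f"%(FL,FR,c[2]),round(bot.current_clock(),2))
    if FL>2 or s[2]>5: break
    if s[2]<.5: c[2]-=.0004
np.save("c.npy",np.r_[c,th])
E
```

```text
0.005 [-0.16 -0.32  1.15 -0.17  0.08] FL -0.24 FR 1.39 z 0.2074 21.53
0.01 [-0.74 -0.07  1.73 -0.19  0.11] FL -0.04 FR 1.77 z 0.2074 21.88
0.015 [-0.7  -0.13  1.96 -0.15  0.14] FL 0.25 FR 1.72 z 0.2074 22.23
0.02 [-0.66  0.04  1.81 -0.15  0.15] FL 0.20 FR 1.61 z 0.2074 22.58
0.025 [-0.69  0.23  2.41 -0.12  0.14] FL 0.64 FR 1.77 z 0.2074 22.93
0.03 [-1.43  0.4   2.45 -0.11  0.18] FL 0.70 FR 1.75 z 0.2074 23.28
0.035 [-0.74  0.66  3.05 -0.08  0.19] FL 1.14 FR 1.91 z 0.2074 23.63
0.04 [-1.43  1.09  3.15 -0.06  0.21] FL 1.28 FR 1.87 z 0.2074 23.98
0.045 [-2.01 -0.02  5.32  0.07  0.36] FL 3.00 FR 2.32 z 0.2074 24.33
```

Both sides seem to bear. Fx of about -2 N says the bar sits on the back slope of the V. I ease it toward -x and see how the loads respond.

Run:
```python
from h import *
from workcell import bot
np.set_printoptions(precision=2,suppress=True)
b=np.load("base.npy");*c,th=np.load("c.npy");c=np.array(c)
def go(m):
    bot.line_to(*tcp(c,th),max_speed=.02); s=sense(bot,8)-b
    FL=(s[2]+s[3]/.105)/2;FR=s[2]-FL
    print(m,"th %.4f z %.4f"%(th,c[2]),s,"FL %.2f FR %.2f"%(FL,FR),"Fx %.2f"%(s[:2]@ex),round(bot.current_clock(),2)); return s,FL,FR
s,FL,FR=go("now")
for i in range(5):
    if s[:2]@ex>-.4: break
    c[:2]-=.0005*ex; s,FL,FR=go("x-")
for i in range(6):
    if s[2]>4.5 and abs(FL-FR)<1.5 or max(FL,FR)>6: break
    if FL<FR-1: th+=.003
    elif FR<FL-1: th-=.003
    if s[2]<4.5: c[2]-=.0004
    s,FL,FR=go("dn")
np.save("c.npy",np.r_[c,th])
```

```text
now th 0.0450 z 0.2074 [-2.03  0.02  6.1   0.09  0.41] FL 3.46 FR 2.64 Fx -2.01 24.72
x- th 0.0450 z 0.2074 [-0.47  0.6   4.99  0.01  0.06] FL 2.55 FR 2.44 Fx -0.40 25.1
x- th 0.0450 z 0.2074 [ 1.97  0.71  3.18  0.03 -0.48] FL 1.74 FR 1.45 Fx 2.04 25.48
dn th 0.0450 z 0.2070 [ 2.46  0.66  5.76 -0.03 -0.53] FL 2.75 FR 3.02 Fx 2.52 25.87
```

Loads are balanced: total is about the full weight and the moment is near 0. I overshot slightly in x, so I go back 0.4 mm, settle, then confirm each hook by a small tilt either way before releasing.

Run:
```python
from h import *
from workcell import bot
np.set_printoptions(precision=2,suppress=True)
b=np.load("base.npy");*c,th=np.load("c.npy");c=np.array(c)
def go(m,th):
    bot.line_to(*tcp(c,th),max_speed=.02); s=sense(bot,10)-b
    FL=(s[2]+s[3]/.105)/2;FR=s[2]-FL
    print(m,"th %.4f z %.4f"%(th,c[2]),s,"FL %.2f FR %.2f"%(FL,FR),"Fx %.2f"%(s[:2]@ex),round(bot.current_clock(),2)); return s,FL,FR
c[:2]+=.0004*ex; go("x+",th)
go("left up",th-.008); go("left dn",th+.004); s,FL,FR=go("back",th)
np.save("c.npy",np.r_[c,th])
sc=bot.read_camera("scene");w=bot.read_camera("wrist")
z=lambda i,x,y,ww,h,W,HH:cv2.resize(i["pixels"][y:y+h,x:x+ww],(W,HH),interpolation=cv2.INTER_CUBIC)
cv2.imwrite("pics/h1.png",np.hstack([z(sc,345,150,106,160,400,600),z(w,200,0,173,260,400,600)]))
```

```text
x+ th 0.0450 z 0.2070 [ 0.97  0.03  8.25 -0.09 -0.18] FL 3.70 FR 4.55 Fx 0.96 26.28
left up th 0.0370 z 0.2070 [ 0.41  1.39  6.61 -0.37 -0.17] FL 1.53 FR 5.07 Fx 0.56 26.7
left dn th 0.0490 z 0.2070 [-0.44 -2.08 10.06  0.12  0.17] FL 5.60 FR 4.46 Fx -0.67 27.12
back th 0.0450 z 0.2070 [-0.25 -0.15 10.02 -0.25  0.06] FL 3.82 FR 6.21 Fx -0.26 27.53
```

View pics/h1.png

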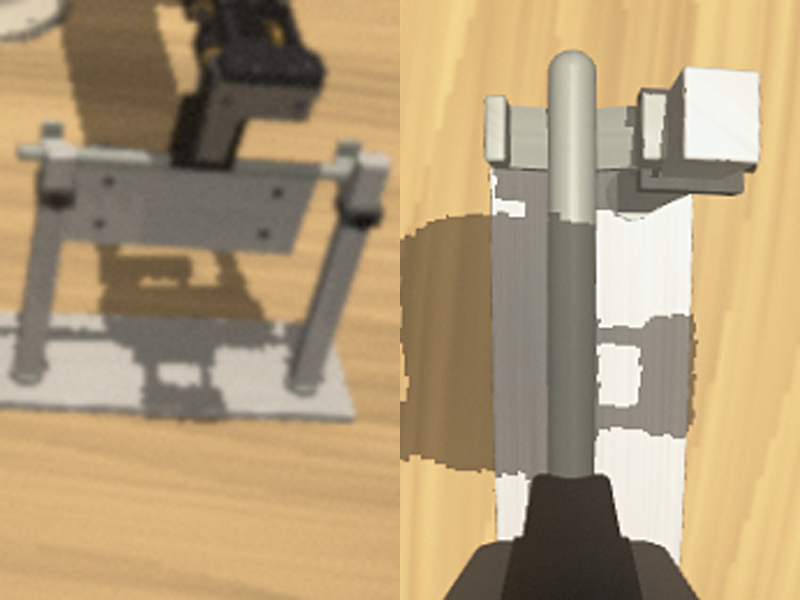

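The bar sits centred in the left hook (bar mid 572, lip and back plate 508/640), and lies in the right hook in the scene view. Both loads respond to tilt. I ease the total to about the weight, then release and back off.

Run:
```python
from h import *
from workcell import bot
np.set_printoptions(precision=2,suppress=True)
b=np.load("base.npy");*c,th=np.load("c.npy");c=np.array(c)
for i in range(5):
    bot.line_to(*tcp(c,th),max_speed=.02); s=sense(bot,10)-b
    FL=(s[2]+s[3]/.105)/2;FR=s[2]-FL
    print("z %.4f th %.3f"%(c[2],th),s,"FL %.2f FR %.2f"%(FL,FR),round(bot.current_clock(),2))
    if s[2]<7 and min(FL,FR)>1.5: break
    c[2]-=-.0003 if s[2]>=7 else (.0002 if s[2]<4 else 0)
    if FR-FL>1.5: th+=.002
else: raise SystemExit("check")
bot.set_gripper(.21,15);bot.set_gripper(.26,5);print(bot.current_opening(),sense(bot,8))
bot.set_gripper(.42);bot.hold(.3);print(bot.current_opening(),sense(bot,8),bot.current_clock())
p=np.array(bot.current_ee_pos());r=bot.current_tool_rot()
bot.line_to(p+[0,0,.07],max_speed=.06);bot.line_to(p+[0,0,.16],max_speed=.15)
q=p+[0,0,.2];q[:2]-=.12*ex
bot.line_to(q,down(YAW),.2);bot.hold(.5);print(sense(bot,8),bot.current_clock())
sc=bot.read_camera("scene");w=bot.read_camera("wrist");t=bot.read_camera("top");pickle.dump((sc,w,t),open("f.pkl","wb"))
z=lambda i,x,y,ww,h,W,HH:cv2.resize(i["pixels"][y:y+h,x:x+ww],(W,HH),interpolation=cv2.INTER_CUBIC)
cv2.imwrite("pics/f1.png",np.vstack([np.hstack([z(sc,345,150,160,120,400,300),z(w,240,20,240,180,400,300)]),np.hstack([z(sc,100,100,400,300,400,300),z(t,112,130,160,120,400,300)])]))
```

```text
z 0.2070 th 0.045 [-0.5  -0.53 10.29 -0.28  0.07] FL 3.82 FR 6.47 28.05
z 0.2073 th 0.047 [-0.45 -1.09  9.94 -0.16  0.07] FL 4.18 FR 5.76 28.47
z 0.2076 th 0.049 [-0.23 -2.44  9.99 -0.05  0.03] FL 4.76 FR 5.23 28.88
z 0.2079 th 0.049 [ 1.06 -2.47  7.88 -0.09 -0.21] FL 3.53 FR 4.36 29.3
z 0.2082 th 0.049 [ 2.31 -2.26  4.77 -0.11 -0.48] FL 1.86 FR 2.91 29.72
0.26040844613359315 [-0.06 -0.12  0.12 -0.03  0.06]
0.42233870032575416 [-0.03  0.03  0.12 -0.05  0.08] 31.1917
[-0.22  0.05  0.09 -0.07  0.05] 34.675
```

View pics/f1.png

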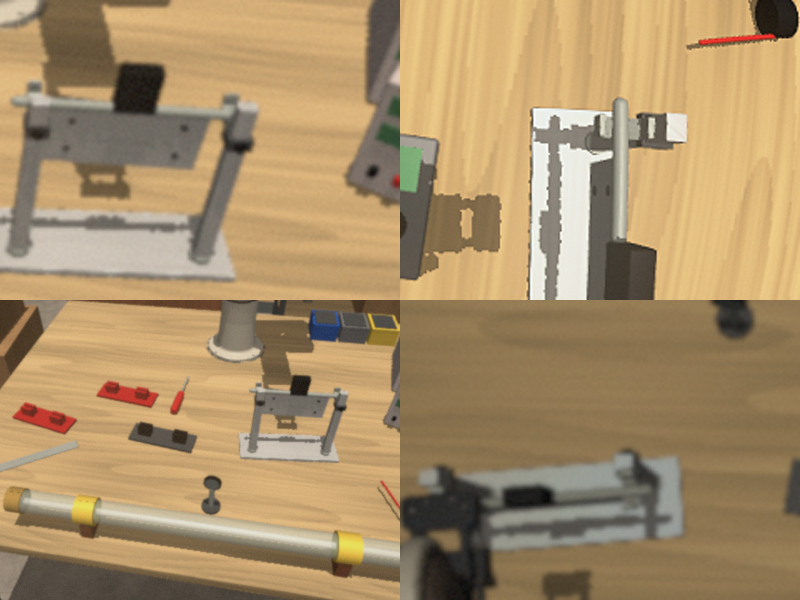

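The bar lies in both hooks, the block and sheet are upright, the gripper is clear, and the bystanders are in place. I check that it's still, then hand in.

Run:
```python
from h import *
from workcell import bot
sc=pickle.load(open("f.pkl","rb"))[0]["pixels"].astype(int)
bot.hold(1.0)
n=bot.read_camera("scene")["pixels"].astype(int)
d=np.abs(n-sc)[150:270,345:460];print("diff max/mean",d.max(),d.mean(),bot.current_clock())
if d.mean()<4: bot.job_done();print("done")
```

```text
diff max/mean 17 1.7519806763285024 35.875
the job is handed in; nothing more can be done
done
```

The guard is hanging on the hanger with its bar in both V hooks, and I handed the job in at about 36 s of the 64 s allowed.

**How it went:** I located the guard and hanger from the cameras, gripped the block and lifted the guard straight up out of the dark stand. I brought it in from the front with the bar above the lips and lowered it by feel. The right hook touched first. I then pivoted the guard about that hook until the left one bore too. The left hook is about 1 cm lower (tilt about 0.049 rad).

**Load checks while still holding:** The loads below are worked out from the wrist force and moment.
- Small tilts either way moved load between the hooks as expected.
- At release they carried about 1.9 N (left) and 2.9 N (right), against a weight of about 5 N.

**After release:**
- The wrist force was about 0 N and the gripper backed off clear.
- The last pictures show the bar in both hooks and the guard close to upright, judged by eye and a rough parallax estimate.
- Two pictures about 1 s apart differ only by image noise, so it hangs still. The other items look undisturbed.

**Less clean points:**
- The first contact was on the V's back slope, and I overshot slightly when correcting it.
- While settling, the total load rose briefly to about 10 N. The highest estimate on one hook was 6.5 N, under the 15 N limit. I eased it back before letting go.
- About 2 N of sideways force was still on the guard when I released it.

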